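# Put the red solder spools on their stands

### The job

Put the three red solder spools on the three blue spool stands, each on the stand of its own size: the largest on the widest base, the middle one on the middle base, the smallest on the narrowest, with the spindle up through the spool's hole and the spool sitting flat on the base. Lower each one into place rather than dropping it. Leave the green spools, the flux bottle and the yellow-lidded tin where they are.

Things in the scene. Friction and masses are not known exactly. Their poses are not given: they have to be found in the camera images.
- red_large: Solder spool lying flat on the bench (axis upright), red plastic flanges above and below, silver wire wound almost flush between them: the largest of the red ones. Overall diameter 64 mm, height 48 mm, about 500 g; a 20 mm hole runs right through along its axis. Round: grip across the diameter, any yaw. Origin: on the axis at the underside; z up.
- stand_large: Fixed spool stand, the largest of three: flat round blue base of 92 mm diameter and 10 mm thick, with a plain steel spindle 8 mm thick standing up from its centre, 24 mm above the base (tip 34 mm above the bench, the last 5 mm tapered). Belongs to the large red spool. Origin: on the spindle's axis at the base's underside, on the bench; the base's top is 10 mm above it. z up.
- green_large: Solder spool lying flat on the bench (axis upright), green plastic flanges above and below, silver wire wound almost flush between them: the largest of the green ones. Overall diameter 64 mm, height 48 mm, about 500 g; a 20 mm hole runs right through along its axis. Round: grip across the diameter, any yaw. Origin: on the axis at the underside; z up. Not to be moved.
- red_medium: Solder spool lying flat on the bench (axis upright), red plastic flanges above and below, silver wire wound almost flush between them: the middle-sized of the red ones. Overall diameter 50 mm, height 42 mm, about 250 g; a 20 mm hole runs right through along its axis. Round: grip across the diameter, any yaw. Origin: on the axis at the underside; z up.
- stand_medium: Fixed spool stand, the middle-sized of three: flat round blue base of 72 mm diameter and 10 mm thick, with a plain steel spindle 8 mm thick standing up from its centre, 24 mm above the base (tip 34 mm above the bench, the last 5 mm tapered). Belongs to the medium red spool. Origin: on the spindle's axis at the base's underside, on the bench; the base's top is 10 mm above it. z up.
- red_small: Solder spool lying flat on the bench (axis upright), red plastic flanges above and below, silver wire wound almost flush between them: the smallest of the red ones. Overall diameter 38 mm, height 36 mm, about 120 g; a 20 mm hole runs right through along its axis. Round: grip across the diameter, any yaw. Origin: on the axis at the underside; z up.
- stand_small: Fixed spool stand, the smallest of three: flat round blue base of 52 mm diameter and 10 mm thick, with a plain steel spindle 8 mm thick standing up from its centre, 24 mm above the base (tip 34 mm above the bench, the last 5 mm tapered). Belongs to the small red spool. Origin: on the spindle's axis at the base's underside, on the bench; the base's top is 10 mm above it. z up.
- green_small: Solder spool lying flat on the bench (axis upright), green plastic flanges above and below, silver wire wound almost flush between them: the smallest of the green ones. Overall diameter 38 mm, height 36 mm, about 120 g; a 20 mm hole runs right through along its axis. Round: grip across the diameter, any yaw. Origin: on the axis at the underside; z up. Not to be moved.
- flux_bottle: Upright amber flux bottle with a black cap and white label, 36 mm diameter, 80 mm tall. Not to be moved. Origin: centre of its underside; z up.
- tin: Low round steel tin with a yellow lid, 48 mm diameter, 26 mm tall. Not to be moved. Origin: centre of its underside; z up.

How it is judged:
By the outcome, as a careful person would: the job done as asked, in the order asked, and still so for the second after the job is handed in, with the robot touching nothing.
It also fails if it takes over 93 s, if anything falls off the work surface, if the arm or the gripper's body presses on something with over 40 N, if the wrist force passes 120 N, or if a joint passes its speed limit or range.

### The arm

A 7-joint arm with a two-finger parallel gripper is mounted at the origin on the work surface. World frame = base frame: x ahead of the robot, y to its left, z up, the work surface at z = 0. Lengths are in m, angles in degrees, forces in N, time in s.
With the tool pointing down it reaches from about 0.425 to 0.875 m from the base axis. Payload 4.7 kg.
Tool frame: the origin (TCP) lies between the finger pads; the fingertips stand 8 mm ahead of it and the grasp point (between the pads) lies 11 mm behind it; z points along the fingers, y is the line along which they close (so a half turn about z gives the same grasp; the last joint's range is limited). The gripper opens to 87 mm and grips with 3 to 60 N. Pads are 19 mm wide; open, the fingers measure 117 mm over their backs; the gripper's body (75 mm by 190 mm) begins 51 mm behind the grasp point.
Start: joints at [69.391, 18.392, -4.016, 83.108, 1.295, 78.541, -3.26], TCP at [0.237, -0.605, 0.231] pointing down, gripper open.
Joint ranges: [-163.93, 163.93], [-17.29, 119.83], [-79.2, 71.16], [3.27, 140.29], [-89.18, 269.18], [5.43, 117.66], [-154.24, 154.24]. Speed limits (degrees/s): [147.25, 147.25, 180, 180, 180, 180, 180].

### API

Orientations are given as [roll, pitch, yaw] about the fixed x, y, z axes, in that order (R = Rz(yaw) Ry(pitch) Rx(roll)).
In Python, from cell import env, viewer gives the robot as it stands. The module is installed in compiled form; this text tells all that it offers.
- The arm moves only by the tool arm_command, never from a script. Its argument "series" is a list of rows, each a list of 2 entries, a list of its own where there are three numbers: the shift along the tool's x, y, z in mm, then the turn about the tool's z in rad. A call has exactly 5 rows; each row is the pose to reach, as a shift and turn from the pose commanded when the call began, along the tool's axes at that moment; what a row does not reach only later rows make up. A row lasts 1/10 s, in which the tool goes at most 50 mm and 8.59 degrees, less where a joint would pass 70% of its speed; a pose out of reach is approached as far as the arm can. A call with a gripper value outside its range is refused whole. "grip" is the gripper command: -1 is fully open, 1 is shut, values between are in proportion, set as the call begins (left out, the last holds). The fingers move at their own pace and stop on an object; "grip_force" is the grip in N (left out, the last holds). Time passes only in rows, so rows that repeat a pose let the fingers close, or fill a call up. It gives the time, the measured TCP pose, the force, the opening and the grip force at its end, in the units of the state.
- env.get_obs(): the state, without advancing time (a new reading comes with each control period).
- viewer.read_camera(name): name is "scene" or "side" or "wrist"; returns (picture, depth): 384x512x3 uint8, blue, green, red; 384x512 float32, m along the optical axis (not along the pixel's ray), 0 where there is no reading.
- viewer.calibration(name): a dict with "K" (3x3 intrinsics, pixels), "dist" ([k1, k2, p1, p2, k3] as OpenCV has them; the pictures are not rectified), "T" (4x4, takes a point from camera to world coordinates); the wrist camera has in their place "hand_eye" (4x4, takes a point from camera to tool coordinates, whose origin is the TCP and whose axes are the flange's). Camera axes: x right, y up, looking along -z (the intrinsics and any distortion apply to the point x, -y, -z); pixel columns grow to the right and rows downward; lengths in m; the calibration is good to about 2 mm. A picture is of the moment at which its call begins: read the wrist's pose just before it. calibration takes no time and is no camera call.
- env.sign_off(): hands the job in; it is judged then, once.
The state is a dict: "time_s": time; "qpos": joint angles; "joint_velocities": joint speeds; "effort": joint torques, N m; "tool_pos": TCP position; "tool_rot": TCP orientation; "force": force on the tool from outside, world axes, zero at the start; "wrist_torque": the same for the moment, N m; "grip_width": finger opening in m; "grasp_force": force on a finger pad.
Only numpy, scipy, OpenCV 4.12 (cv2) and the standard library are available. Lean on these libraries where they do the work, as an engineer would, in place of code of your own. Each camera call takes 0.05 s, during which the arm holds its last target. There are 200 camera calls.

## Working session

There is one attempt and no reset: what is moved stays moved. The work goes in short steps, Python scripts to look and compute and a tool call to move; the robot and the scene stay as the last step left them, time stands still between calls to the robot, and variables do not carry over. Pictures are saved under pics/ and viewed, at most 14 in all, crops included, and the job is handed in when it is done.

Besides the shell and the picture viewer there is one more tool, called after "Request:" by a JSON object that holds its "method" and its "body". arm_command: Moves the arm, as the interface text tells. Its arguments: {"type":"object","properties":{"series":{"type":"array"},"grip":{"type":"number"},"grip_force":{"type":"number"}},"required":["series"]}

```bash
mkdir -p pics; python3 - <<'E'
from cell import env, viewer
import cv2, numpy as np
o=env.get_obs(); print(o)
for n in ("scene","side"):
    p,d=viewer.read_camera(n); cv2.imwrite(f"pics/{n}0.png",p); np.save(f"{n}0.npy",d); c=viewer.calibration(n); print(n,c)
print(viewer.calibration("wrist"))
E
```

```text
{'time_s': 0.0, 'qpos': array([69.39047482, 18.43835655, -4.01669485, 83.17526604,  1.29538661,
       78.53987945, -3.25833455]), 'joint_velocities': array([ 0.04634273, -0.0818541 , -0.01000496, -0.00942087,  0.00024318,
        0.11698951, -0.10922847]), 'effort': array([ 2.25634285e-04, -4.91286242e+01, -4.03945176e-01, -3.12527883e+01,
       -6.40417007e-02,  4.37301700e-02,  1.43210900e-04]), 'tool_pos': array([ 0.23712064, -0.60462938,  0.22946643]), 'tool_rot': array([-1.79891767e+02,  5.74773418e-03,  2.14221349e+01]), 'force': array([0.73916364, 0.01178129, 0.14917556]), 'wrist_torque': array([0.06254536, 0.00826331, 0.00695379]), 'grasp_force': 0.0, 'grip_width': 0.08715027541003909}
scene {'K': array([[391.64053171,   0.        , 263.37171017],
       [  0.        , 391.64053171, 194.32021358],
       [  0.        ,   0.        ,   1.        ]]), 'dist': array([0.04155453, 0.        , 0.        , 0.        , 0.        ]), 'T': array([[-0.05789558, -0.65545665,  0.75301041,  1.33071104],
       [ 0.99826749, -0.04593818,  0.03676548,  0.02710769],
       [ 0.01049375,  0.
[... 495 characters left out ...]
  0.81587456,  0.57806803,  0.85445984],
       [ 0.        ,  0.        ,  0.        ,  1.        ]])}
{'K': array([[330.21822906,   0.        , 255.37021767],
       [  0.        , 330.21822906, 193.00888931],
       [  0.        ,   0.        ,   1.        ]]), 'dist': array([-0.07018869,  0.        ,  0.        ,  0.        ,  0.        ]), 'hand_eye': array([[-7.37416448e-04,  9.63941873e-01,  2.66111861e-01,
         7.36426099e-02],
       [ 9.99999263e-01,  4.54223920e-04,  1.12573129e-03,
         7.73278376e-04],
       [ 9.64265155e-04,  2.66112495e-01, -9.63941497e-01,
        -1.54267426e-01],
       [ 0.00000000e+00,  0.00000000e+00,  0.00000000e+00,
         1.00000000e+00]])}
```

View pics/scene0.png

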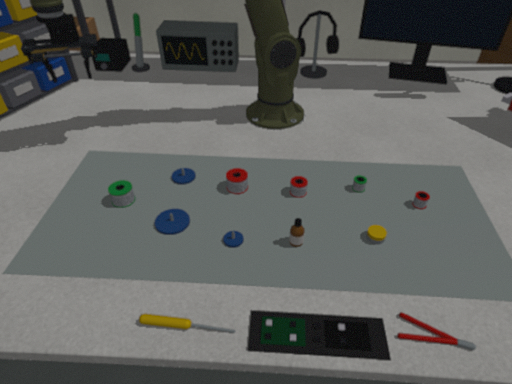

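View pics/side0.png

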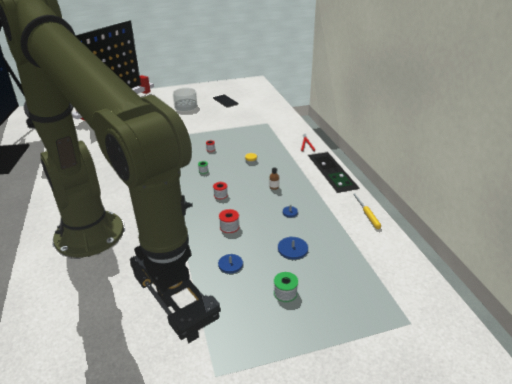

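Red spools in the scene view: large (237,181), medium (299,187), small (422,200). Blue stands: large (172,221), medium (183,176), small (233,239). Next I locate them with colour and depth from both cameras.

```bash
cat > h.py <<'E'
import cv2, numpy as np
from cell import env, viewer
from scipy.spatial.transform import Rotation as R
def world(p,d,name,obs=None):
    c=viewer.calibration(name)
    if name=="wrist":
        W=np.eye(4); W[:3,:3]=R.from_euler('xyz',obs['tool_rot'],degrees=True).as_matrix(); W[:3,3]=obs['tool_pos']
        T=W@c['hand_eye']
    else: T=c['T']
    v,u=np.mgrid[:384,:512]
    n=cv2.undistortPoints(np.stack([u,v],-1).reshape(-1,1,2).astype(float),c['K'],c['dist']).reshape(384,512,2)
    P=np.stack([n[...,0]*d,-n[...,1]*d,-d],-1)
    return P@T[:3,:3].T+T[:3,3]
def blobs(p,X,names,zmax=.09,amin=15):
    h=cv2.cvtColor(p,cv2.COLOR_BGR2HSV); H,S,V=cv2.split(h)
    M={'red':((H<8)|(H>172))&(S>130)&(V>70),'blue':(abs(H.astype(int)-112)<14)&(S>130)&(V>50),
       'green':(abs(H.astype(int)-70)<18)&(S>110)&(V>60),'yellow':(abs(H.astype(int)-27)<6)&(S>150)&(V>90),
       'amber':(abs(H.astype(int)-12)<6)&(S>100)&(V>40)}
    for c in names:
        m=M[c]&(X[...,2]>-.01)&(X[...,2]<zmax)&(np.hypot(X[...,0],X[...,1])>.3)&(np.hypot(X[...,0],X[...,1])<.95)
        n,l,st,ce=cv2.connectedComponentsWithStats(m.astype(np.uint8))
        for i in range(1,n):
            if st[i,4]<amin: continue
            q=X[l==i]; zt=np.percentile(q[:,2],80); t=q[abs(q[:,2]-zt)<.004]
            (x,y),r=cv2.minEnclosingCircle(t[:,:2].astype(np.float32))
            print(c,ce[i].round(0),st[i,4],'z%.3f'%zt,'c (%.4f %.4f) d%.0f'%(x,y,2000*r))
E
python3 - <<'E'
from h import *
for n in("scene","side"):
    p=cv2.imread(f"pics/{n}0.png"); X=world(p,np.load(n+"0.npy"),n); print(n); blobs(p,X,['red','blue','green','yellow','amber'])
E
```

```text
scene
red [236. 175.] 210 z0.047 c (0.4449 -0.0960) d66
red [298. 181.] 117 z0.041 c (0.4560 0.0849) d51
red [422. 196.] 61 z0.035 c (0.4868 0.4253) d41
red [416. 322.] 158 z0.011 c (0.8630 0.3271) d67
red [403. 336.] 49 z0.011 c (0.8986 0.2948) d27
blue [53. 78.] 398 z0.073 c (-0.1294 -0.8885) d146
blue [183. 176.] 235 z0.009 c (0.4135 -0.2617) d72
blue [172. 221.] 624 z0.009 c (0.6055 -0.2501) d91
blue [233. 239.] 203 z0.010 c (0.6594 -0.0815) d52
green [360. 180.] 56 z0.035 c (0.4282 0.2638) d36
green [120. 188.] 244 z0.047 c (0.5264 -0.4086) d66
yellow [377. 232.] 209 z0.026 c (0.6246 0.2821) d48
yellow [165. 321.] 490 z0.020 c (0.9004 -0.1946) d104
amber [297. 231.] 114 z0.056 c (0.6576 0.0779) d28
side
red [210. 143.] 23 z0.041 c (0.4828 0.4199) d34
red [303. 146.] 15 z0.015 c (0.8595 0.3221) d67
red [220. 186.] 81 z0.046 c (0.4541 0.0848) d51
red [228. 215.] 182 z0.052 c (0.4429 -0.0963) d65
blue [290. 212.] 93 z0.015 c (0.6522 -0.0846) d49
blue [293. 248.] 464 z0.014 c (0.6015 -0.2535) d92
blue [230. 263.] 310 z0.013 c (0.4052 -0.2649) d70
green [202. 164.] 29 z0.041 c (0.4213 0.2591) d35
green [339. 179.] 75 z0.011 c (0.8918 0.0507) d85
green [286. 281.] 316 z0.051 c (0.5210 -0.4074) d66
yellow [251. 157.] 62 z0.031 c (0.6174 0.2780) d46
yellow [372. 217.] 132 z0.024 c (0.8961 -0.1972) d99
amber [274. 177.] 46 z0.060 c (0.6474 0.0710) d24
```

Request:
{"method": "arm_command", "body": {"series": [[[30,-32,0],0],[[62,-65,0],0],[[95,-100,0],0],[[127,-133,0],0],[[160,-168,0],0]], "grip": -1}}

```text
time_s: 0.6
tool_pos: [0.3252, -0.3884, 0.2301]
tool_rot: [-180.0, 0.0, 21.4]
force: [0.9, -1.2, 0.6]
grip_width: 0.0874
grasp_force: 0.0
```

Request:
{"method": "arm_command", "body": {"series": [[[32,-34,0],0],[[65,-69,0],0],[[97,-103,0],0],[[129,-137,0],0],[[160,-168,0],0]]}}

```text
time_s: 1.1
tool_pos: [0.4127, -0.1732, 0.2304]
tool_rot: [180.0, 0.0, 21.4]
force: [0.9, -0.1, -0.6]
grip_width: 0.0869
grasp_force: 0.0
```

Request:
{"method": "arm_command", "body": {"series": [[[30,-31,0],0],[[50,-52,0],0],[[59,-62,0],0],[[59,-62,0],0],[[59,-62,0],0]]}}

```text
time_s: 1.6
tool_pos: [0.4442, -0.0979, 0.2303]
tool_rot: [180.0, 0.1, 21.3]
force: [0.4, -0.4, -0.3]
grip_width: 0.0871
grasp_force: 0.0
```

```bash
cat >> h.py <<'E'
def rel(x,y,z,obs=None):
    o=obs or env.get_obs(); Rm=R.from_euler('xyz',[180,0,o['tool_rot'][2]],degrees=True).as_matrix()
    print('t%.2f'%o['time_s'],'pos',o['tool_pos'].round(4),'rot',o['tool_rot'].round(2),'shift mm',(1000*Rm.T@(np.array([x,y,z])-o['tool_pos'])).round(1),'F',o['force'].round(1),'w%.4f g%.1f'%(o['grip_width'],o['grasp_force']))
def look(tag,names,zmax=.09):
    o=env.get_obs(); p,d=viewer.read_camera('wrist'); cv2.imwrite(f'pics/{tag}.png',p)
    blobs(p,world(p,d,'wrist',o),names,zmax,150)
E
python3 - <<'E'
from h import *
rel(.444,-.096,.10); look('w1',['red','blue'])
E
```

```text
t1.60 pos [ 0.4442 -0.0979  0.2303] rot [1.7998e+02 6.0000e-02 2.1320e+01] shift mm [  0.5  -1.8 130.3] F [ 0.4 -0.4 -0.3] w0.0871 g0.0
red [ 93. 101.] 1407 z0.043 c (0.4548 0.0844) d50
red [253. 173.] 2432 z0.049 c (0.4442 -0.0953) d63
blue [433.  87.] 4961 z0.011 c (0.6016 -0.2506) d91
blue [377. 232.] 972 z0.011 c (0.4141 -0.2642) d68
```

Request:
{"method": "arm_command", "body": {"series": [[[1,-2,40],0],[[1,-2,80],0],[[1,-2,120],0],[[1,-2,150],0],[[1,-2,170],0]]}}

```text
time_s: 2.15
tool_pos: [0.4428, -0.0959, 0.058]
tool_rot: [-179.9, 0.2, 21.2]
force: [-0.2, 0.0, 1.4]
grip_width: 0.0871
grasp_force: 0.0
```

Request:
{"method": "arm_command", "body": {"series": [[[0,0,15],0],[[0,0,28],0],[[0,0,38],0],[[0,0,42],0],[[0,0,42],0]]}}

```text
time_s: 2.65
tool_pos: [0.4448, -0.0943, 0.0183]
tool_rot: [-180.0, 0.0, 21.4]
force: [-0.1, 0.2, 0.4]
grip_width: 0.0872
grasp_force: 0.0
```

Request:
{"method": "arm_command", "body": {"series": [[[0,0,0],0],[[0,0,0],0],[[0,0,0],0],[[0,0,0],0],[[0,0,0],0]], "grip": 1, "grip_force": 35}}

```text
time_s: 3.15
tool_pos: [0.4453, -0.0941, 0.0189]
tool_rot: [180.0, -0.0, 21.4]
force: [-0.1, -0.3, 2.6]
grip_width: 0.063
grasp_force: 35.0
```

Request:
{"method": "arm_command", "body": {"series": [[[0,0,0],0],[[0,0,0],0],[[0,0,0],0],[[0,0,0],0],[[0,0,0],0]]}}

```text
time_s: 3.65
tool_pos: [0.4454, -0.0942, 0.0189]
tool_rot: [180.0, -0.0, 21.4]
force: [-1.8, 0.2, 4.7]
grip_width: 0.0632
grasp_force: 35.0
```

Request:
{"method": "arm_command", "body": {"series": [[[0,0,-10],0],[[0,0,-30],0],[[0,0,-60],0],[[0,0,-85],0],[[0,0,-100],0]]}}

```text
time_s: 4.15
tool_pos: [0.4448, -0.0937, 0.1197]
tool_rot: [180.0, -0.0, 21.4]
force: [0.1, -0.2, -6.0]
grip_width: 0.0634
grasp_force: 34.9
```

Request:
{"method": "arm_command", "body": {"series": [[[12,27,0],0],[[29,67,0],0],[[48,110,0],0],[[66,150,0],0],[[80,182,0],0]]}}

```text
time_s: 4.65
tool_pos: [0.586, -0.2362, 0.1169]
tool_rot: [-179.9, 0.1, 21.3]
force: [0.4, 0.4, -5.8]
grip_width: 0.0629
grasp_force: 37.7
```

Request:
{"method": "arm_command", "body": {"series": [[[5,10,0],0],[[9,19,0],0],[[10,21,0],0],[[10,21,0],0],[[10,21,0],0]]}}

```text
time_s: 5.15
tool_pos: [0.6023, -0.2488, 0.1186]
tool_rot: [-180.0, 0.0, 21.5]
force: [0.5, 1.0, -5.7]
grip_width: 0.0629
grasp_force: 34.9
```

```bash
python3 - <<'E'
from h import *
rel(.602,-.2505,.028); look('w2',['red','blue'],.2)
E
```

```text
t5.15 pos [ 0.6023 -0.2488  0.1186] rot [-1.7996e+02  4.0000e-02  2.1500e+01] shift mm [-0.9  1.5 90.6] F [ 0.5  1.  -5.7] w0.0629 g34.9
red [257. 196.] 333 z0.104 c (0.6152 -0.2449) d55
red [255. 239.] 4721 z0.148 c (0.6130 -0.2449) d58
red [255. 304.] 3115 z0.148 c (0.5971 -0.2515) d64
blue [81. 56.] 3261 z0.011 c (0.6552 -0.0829) d52
blue [259. 171.] 4423 z0.011 c (0.6028 -0.2509) d89
```

View pics/w2.png

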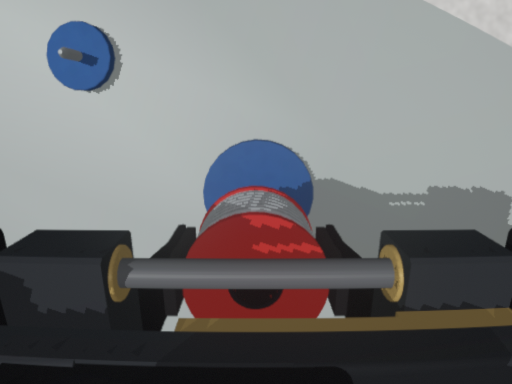

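The picture shows the spool held straight at (255,270), with the large base ahead and below at (259,171). Aligned within about 2 mm, so I lower it.

Request:
{"method": "arm_command", "body": {"series": [[[1,2,10],0],[[1,2,25],0],[[1,2,42],0],[[1,2,55],0],[[1,2,60],0]]}}

```text
time_s: 5.7
tool_pos: [0.6027, -0.251, 0.0552]
tool_rot: [-179.8, 0.2, 21.4]
force: [-0.4, 0.3, -6.8]
grip_width: 0.0634
grasp_force: 34.9
```

Request:
{"method": "arm_command", "body": {"series": [[[0,0,6],0],[[0,0,12],0],[[0,0,18],0],[[0,0,24],0],[[0,0,27],0]]}}

```text
time_s: 6.2
tool_pos: [0.6043, -0.2516, 0.0309]
tool_rot: [-180.0, 0.0, 21.4]
force: [0.0, 0.6, -6.1]
grip_width: 0.0631
grasp_force: 34.9
```

Request:
{"method": "arm_command", "body": {"series": [[[0,0,0],0],[[0,0,0],0],[[0,0,1],0],[[0,0,1],0],[[0,0,2],0]]}}

```text
time_s: 6.7
tool_pos: [0.6048, -0.2517, 0.0299]
tool_rot: [180.0, -0.0, 21.4]
force: [0.1, 0.3, -6.0]
grip_width: 0.0633
grasp_force: 34.9
```

Request:
{"method": "arm_command", "body": {"series": [[[0,0,0.5],0],[[0,0,0.5],0],[[0,0,1],0],[[0,0,1],0],[[0,0,1],0]]}}

```text
time_s: 7.2
tool_pos: [0.6046, -0.2516, 0.0291]
tool_rot: [180.0, 0.0, 21.4]
force: [-2.1, 0.9, -0.1]
grip_width: 0.0628
grasp_force: 34.9
```

Request:
{"method": "arm_command", "body": {"series": [[[0,0,0],0],[[0,0,0],0],[[0,0,0.5],0],[[0,0,0.5],0],[[0,0,0.5],0]]}}

```text
time_s: 7.7
tool_pos: [0.6046, -0.2517, 0.029]
tool_rot: [180.0, 0.0, 21.4]
force: [-5.0, 2.1, 4.6]
grip_width: 0.0629
grasp_force: 35.0
```

Request:
{"method": "arm_command", "body": {"series": [[[0,0,0],0],[[0,0,0],0],[[0,0,0],0],[[0,0,0],0],[[0,0,0],0]], "grip": -1}}

```text
time_s: 8.2
tool_pos: [0.6048, -0.2517, 0.028]
tool_rot: [180.0, -0.0, 21.4]
force: [0.4, -0.3, 0.3]
grip_width: 0.0864
grasp_force: 0.0
```

Request:
{"method": "arm_command", "body": {"series": [[[0,0,-10],0],[[0,0,-35],0],[[0,0,-75],0],[[0,0,-115],0],[[0,0,-150],0]]}}

```text
time_s: 8.7
tool_pos: [0.6051, -0.2516, 0.1812]
tool_rot: [179.9, -0.1, 21.4]
force: [0.9, -0.9, 1.4]
grip_width: 0.087
grasp_force: 0.0
```

```bash
python3 - <<'E'
from h import *
rel(.4548,.0846,.017); look('w3',['red','blue'],.1)
E
```

```text
t8.70 pos [ 0.6051 -0.2516  0.1812] rot [ 1.7991e+02 -9.0000e-02  2.1430e+01] shift mm [ -17.1 -367.8  164.2] F [ 0.9 -0.9  1.4] w0.0870 g0.0
red [255. 191.] 3492 z0.059 c (0.6030 -0.2526) d64
blue [109.  67.] 2106 z0.011 c (0.6550 -0.0830) d51
blue [241. 155.] 1240 z0.011 c (0.6038 -0.2493) d89
blue [202. 320.] 1139 z0.011 c (0.4188 -0.2563) d64
```

View pics/w3.png

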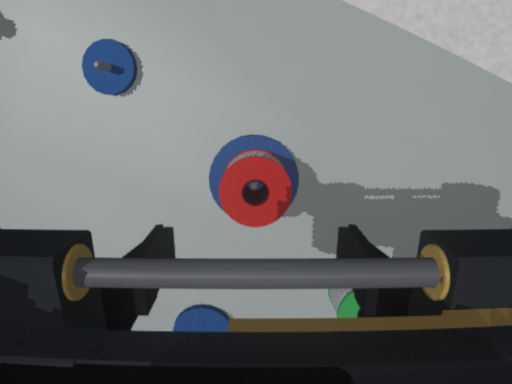

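The large spool sits flat on its base at (255,190), top at 58–59 mm, with the spindle inside the hole. Next is the medium one.

Request:
{"method": "arm_command", "body": {"series": [[[-2,-45,0],0],[[-4,-90,0],0],[[-6,-135,0],0],[[-8,-180,0],0],[[-10,-225,0],0]]}}

```text
time_s: 9.25
tool_pos: [0.5124, -0.0442, 0.1786]
tool_rot: [179.9, -0.0, 21.4]
force: [0.4, 1.1, 0.3]
grip_width: 0.087
grasp_force: 0.0
```

Request:
{"method": "arm_command", "body": {"series": [[[-2,-45,0],0],[[-4,-90,0],0],[[-6,-125,0],0],[[-7,-142,0],0],[[-7,-143,0],0]]}}

```text
time_s: 9.75
tool_pos: [0.454, 0.0865, 0.1786]
tool_rot: [179.9, -0.1, 21.6]
force: [0.4, -0.7, 0.7]
grip_width: 0.0873
grasp_force: 0.0
```

Request:
{"method": "arm_command", "body": {"series": [[[0,0,0],0],[[0,0,20],0],[[0,0,40],0],[[0,0,60],0],[[0,0,70],0]]}}

```text
time_s: 10.25
tool_pos: [0.4542, 0.0824, 0.1062]
tool_rot: [-179.9, 0.1, 21.2]
force: [-0.5, 0.4, -0.2]
grip_width: 0.0869
grasp_force: 0.0
```

```bash
python3 - <<'E'
from h import *
rel(.4548,.0846,.017); look('w4',['red'],.1)
E
```

```text
t10.25 pos [0.4542 0.0824 0.1062] rot [-1.7994e+02  1.4000e-01  2.1210e+01] shift mm [ 1.3 -1.9 89.2] F [-0.5  0.4 -0.2] w0.0869 g0.0
red [252. 208.] 2869 z0.043 c (0.4546 0.0848) d50
```

Request:
{"method": "arm_command", "body": {"series": [[[1,-2,25],0],[[1,-2,50],0],[[1,-2,70],0],[[1,-2,84],0],[[1,-2,88],0]]}}

```text
time_s: 10.8
tool_pos: [0.4543, 0.0863, 0.019]
tool_rot: [-180.0, 0.1, 21.4]
force: [-1.1, 0.5, 0.6]
grip_width: 0.087
grasp_force: 0.0
```

Request:
{"method": "arm_command", "body": {"series": [[[0,0,0],0],[[0,0,0],0],[[0,0,0],0],[[0,0,0],0],[[0,0,0],0]], "grip": 1, "grip_force": 25}}

```text
time_s: 11.3
tool_pos: [0.4549, 0.087, 0.0205]
tool_rot: [180.0, -0.0, 21.4]
force: [0.3, 0.8, -0.3]
grip_width: 0.0547
grasp_force: 0.0
```

Request:
{"method": "arm_command", "body": {"series": [[[0,0,0],0],[[0,0,0],0],[[0,0,0],0],[[0,0,0],0],[[0,0,0],0]]}}

```text
time_s: 11.8
tool_pos: [0.455, 0.0867, 0.0204]
tool_rot: [180.0, -0.0, 21.4]
force: [-0.8, -1.4, 5.8]
grip_width: 0.0503
grasp_force: 25.0
```

Request:
{"method": "arm_command", "body": {"series": [[[0,0,-10],0],[[0,0,-30],0],[[0,0,-60],0],[[0,0,-85],0],[[0,0,-100],0]]}}

```text
time_s: 12.3
tool_pos: [0.4549, 0.0877, 0.1218]
tool_rot: [180.0, -0.1, 21.4]
force: [-0.2, 0.3, -3.1]
grip_width: 0.0503
grasp_force: 25.0
```

```bash
python3 - <<'E'
from h import *
rel(.4136,-.2635,.027)
E
```

```text
t12.30 pos [0.4549 0.0877 0.1218] rot [ 1.7999e+02 -1.0000e-01  2.1450e+01] shift mm [-166.8  311.8   94.8] F [-0.2  0.3 -3.1] w0.0503 g25.0
```

Request:
{"method": "arm_command", "body": {"series": [[[-12,22,0],0],[[-31,58,0],0],[[-53,99,0],0],[[-75,140,0],0],[[-97,181,0],0]]}}

```text
time_s: 12.8
tool_pos: [0.4295, -0.118, 0.1201]
tool_rot: [-180.0, -0.0, 21.5]
force: [1.4, -0.1, -2.7]
grip_width: 0.0502
grasp_force: 25.0
```

Request:
{"method": "arm_command", "body": {"series": [[[-22,41,0],0],[[-43,80,0],0],[[-59,111,0],0],[[-67,126,0],0],[[-70,131,0],0]]}}

```text
time_s: 13.3
tool_pos: [0.4124, -0.2654, 0.1197]
tool_rot: [-179.9, -0.0, 21.3]
force: [0.6, 0.5, -2.2]
grip_width: 0.05
grasp_force: 25.0
```

Request:
{"method": "arm_command", "body": {"series": [[[0,0,0],0],[[0,0,0],0],[[0,0,0],0],[[0,0,0],0],[[0,0,0],0]]}}

```text
time_s: 13.8
tool_pos: [0.4133, -0.2637, 0.1201]
tool_rot: [180.0, -0.0, 21.5]
force: [-0.0, -0.4, -2.1]
grip_width: 0.0501
grasp_force: 25.0
```

```bash
python3 - <<'E'
from h import *
rel(.4136,-.2635,.027); look('w5',['red','blue'],.2)
E
```

```text
t13.80 pos [ 0.4133 -0.2637  0.1201] rot [179.99  -0.    21.49] shift mm [ 0.3 -0.1 93.1] F [-0.  -0.4 -2.1] w0.0501 g25.0
red [256. 206.] 288 z0.104 c (0.4215 -0.2613) d45
red [256. 242.] 2736 z0.142 c (0.4211 -0.2615) d47
red [255. 303.] 2046 z0.142 c (0.4054 -0.2675) d46
blue [333.   7.] 1157 z0.011 c (0.5723 -0.2634) d63
blue [250. 183.] 2929 z0.011 c (0.4085 -0.2624) d70
```

View pics/w5.png

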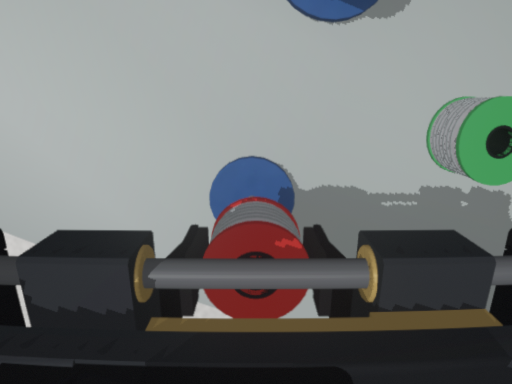

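```bash
python3 - <<'E'
from h import *
from scipy.optimize import least_squares
for k in range(2):
    o=env.get_obs(); p,d=viewer.read_camera('wrist'); X=world(p,d,'wrist',o)
    H,S,V=cv2.split(cv2.cvtColor(p,cv2.COLOR_BGR2HSV)); m=(abs(H.astype(int)-112)<14)&(S>130)&(V>50); m[:150]=0
    r,c=np.nonzero(m&(abs(X[...,2]-.0105)<.003)); rim=np.array([X[r[c==j].min(),j] for j in np.unique(c) if r[c==j].min()<195])
    f=least_squares(lambda q:np.hypot(rim[:,0]-q[0],rim[:,1]-q[1])-.036,[.412,-.263]); print(f.x,np.std(f.fun),len(rim))
    for j in (1,): # held spool
        m=((H<8)|(H>172))&(S>130)&(X[...,2]>.13)&(X[...,2]<.16); print(cv2.minEnclosingCircle(X[m][:,:2].astype(np.float32)), X[m][:,2].mean())
E
```

```text
[ 0.40654406 -0.26348707] 0.000457831775480484 83
((0.4127403497695923, -0.2647054195404053), 0.025361081585288048) 0.14170796888876416
[ 0.4065214  -0.26347241] 0.00046683865511265685 83
((0.4125676155090332, -0.2649923264980316), 0.0253156628459692) 0.1416558037325258
```

Request:
{"method": "arm_command", "body": {"series": [[[-15,0,0],0],[[-35,0,0],0],[[-52,0,0],0],[[-60,0,0],0],[[-60,0,0],0]]}}

```text
time_s: 14.45
tool_pos: [0.3564, -0.2869, 0.1201]
tool_rot: [180.0, 0.0, 21.3]
force: [-0.4, -0.0, -2.6]
grip_width: 0.0501
grasp_force: 25.0
```

Request:
{"method": "arm_command", "body": {"series": [[[0,0,0],0],[[0,0,0],0],[[0,0,0],0],[[0,0,0],0],[[0,0,0],0]]}}

```text
time_s: 14.95
tool_pos: [0.3575, -0.2862, 0.12]
tool_rot: [-180.0, -0.0, 21.4]
force: [0.6, -0.9, -2.3]
grip_width: 0.0501
grasp_force: 25.0
```

```bash
python3 - <<'E'
from h import *
rel(.409,-.263,.027); look('w6',['red','blue'],.2)
o=env.get_obs(); p,d=viewer.read_camera('wrist'); X=world(p,d,'wrist',o)
m=(X[...,2]>.028)&(X[...,2]<.037)&(np.hypot(X[...,0]-.41,X[...,1]+.263)<.02); r,c=np.nonzero(m); print('spindle tip',m.sum(),X[m].mean(0),X[m].min(0),X[m].max(0),c.mean(),r.mean())
E
```

```text
t14.95 pos [ 0.3575 -0.2862  0.12  ] rot [-180.     -0.     21.45] shift mm [56.5 -2.7 93. ] F [ 0.6 -0.9 -2.3] w0.0501 g25.0
red [256. 206.] 239 z0.104 c (0.3659 -0.2836) d45
red [256. 242.] 2717 z0.142 c (0.3649 -0.2841) d47
red [255. 303.] 2034 z0.142 c (0.3501 -0.2898) d46
blue [251. 125.] 5964 z0.011 c (0.4077 -0.2631) d70
spindle tip 90 [ 0.40768065 -0.26320981  0.0317724 ] [ 0.4038354  -0.26703335  0.02840748] [ 0.41116268 -0.25958703  0.03599045] 250.43333333333334 128.44444444444446
```

View pics/w6.png

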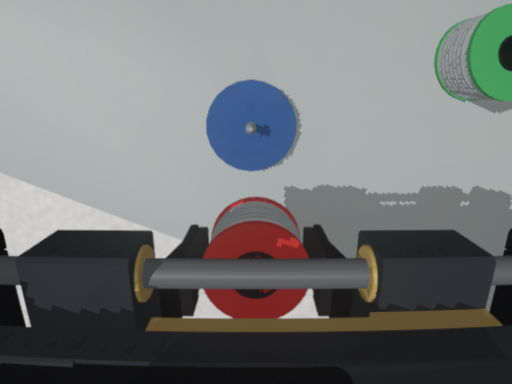

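The medium stand, fully visible at (251,125) with its spindle at (250,128), is at (0.4077, -0.2631).

Request:
{"method": "arm_command", "body": {"series": [[[15,-1,0],0],[[33,-2,0],0],[[48,-3,0],0],[[56,-4,0],0],[[56,-4,0],0]]}}

```text
time_s: 15.55
tool_pos: [0.4087, -0.2614, 0.12]
tool_rot: [-180.0, -0.0, 21.5]
force: [-0.5, 0.1, -2.7]
grip_width: 0.05
grasp_force: 25.0
```

Request:
{"method": "arm_command", "body": {"series": [[[0,0,5],0],[[0,0,20],0],[[0,0,38],0],[[0,0,52],0],[[0,0,58],0]]}}

```text
time_s: 16.05
tool_pos: [0.4062, -0.262, 0.0603]
tool_rot: [-179.9, 0.1, 21.4]
force: [-0.9, 0.9, -1.6]
grip_width: 0.0501
grasp_force: 25.0
```

Request:
{"method": "arm_command", "body": {"series": [[[0,0,0],0],[[0,0,0],0],[[0,0,0],0],[[0,0,0],0],[[0,0,0],0]]}}

```text
time_s: 16.55
tool_pos: [0.4082, -0.2624, 0.0625]
tool_rot: [179.9, -0.0, 21.4]
force: [-0.1, 0.8, -2.5]
grip_width: 0.05
grasp_force: 25.0
```

Bottom about 42 mm, on target. Lowering over the spindle.

Request:
{"method": "arm_command", "body": {"series": [[[0,0,6],0],[[0,0,13],0],[[0,0,20],0],[[0,0,26],0],[[0,0,30],0]]}}

```text
time_s: 17.05
tool_pos: [0.4074, -0.2619, 0.0311]
tool_rot: [-179.9, 0.0, 21.4]
force: [-0.3, -0.3, -2.6]
grip_width: 0.05
grasp_force: 25.0
```

Request:
{"method": "arm_command", "body": {"series": [[[0,0,0],0],[[0,0,0],0],[[0,0,1],0],[[0,0,1],0],[[0,0,1],0]]}}

```text
time_s: 17.55
tool_pos: [0.408, -0.2623, 0.0312]
tool_rot: [180.0, -0.0, 21.4]
force: [0.1, -0.4, -2.3]
grip_width: 0.0503
grasp_force: 25.0
```

Request:
{"method": "arm_command", "body": {"series": [[[0,0,0.5],0],[[0,0,0.5],0],[[0,0,1],0],[[0,0,1],0],[[0,0,1],0]]}}

```text
time_s: 18.05
tool_pos: [0.4079, -0.2622, 0.0304]
tool_rot: [180.0, 0.0, 21.4]
force: [-2.4, 1.1, 3.6]
grip_width: 0.0498
grasp_force: 25.0
```

Request:
{"method": "arm_command", "body": {"series": [[[0,0,0],0],[[0,0,0],0],[[0,0,0],0],[[0,0,0],0],[[0,0,0],0]], "grip": -1}}

```text
time_s: 18.55
tool_pos: [0.408, -0.2622, 0.03]
tool_rot: [180.0, -0.0, 21.4]
force: [1.0, 0.6, -0.6]
grip_width: 0.0818
grasp_force: 0.0
```

Request:
{"method": "arm_command", "body": {"series": [[[0,0,-10],0],[[0,0,-35],0],[[0,0,-75],0],[[0,0,-115],0],[[0,0,-150],0]]}}

```text
time_s: 19.05
tool_pos: [0.4082, -0.2622, 0.1829]
tool_rot: [179.9, -0.1, 21.4]
force: [-0.7, -0.9, 0.1]
grip_width: 0.087
grasp_force: 0.0
```

```bash
python3 - <<'E'
from h import *
rel(.4865,.4245,.180); look('w7',['red','blue'],.1)
E
```

```text
t19.05 pos [ 0.4082 -0.2622  0.1829] rot [ 1.799e+02 -6.000e-02  2.143e+01] shift mm [ 323.8 -610.6    2.9] F [-0.7 -0.9  0.1] w0.0870 g0.0
red [255. 188.] 1820 z0.053 c (0.4068 -0.2632) d50
blue [319.  15.] 1371 z0.011 c (0.5844 -0.2578) d82
blue [248. 158.] 749 z0.011 c (0.4098 -0.2605) d69
```

View pics/w7.png

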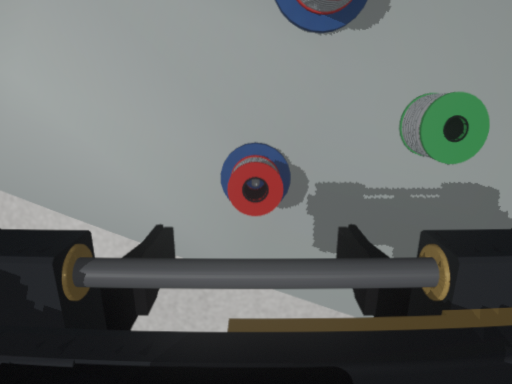

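The medium spool sits flat at (255,186), top at 52–53 mm, with the spindle in its hole. Next is the small one.

Request:
{"method": "arm_command", "body": {"series": [[[22,-42,0],0],[[44,-84,0],0],[[66,-126,0],0],[[88,-168,0],0],[[110,-210,0],0]]}}

```text
time_s: 19.6
tool_pos: [0.4336, -0.0246, 0.1807]
tool_rot: [179.9, -0.0, 21.4]
force: [1.6, -0.8, 0.7]
grip_width: 0.0873
grasp_force: 0.0
```

Request:
{"method": "arm_command", "body": {"series": [[[22,-42,0],0],[[44,-84,0],0],[[66,-126,0],0],[[88,-168,0],0],[[110,-210,0],0]]}}

```text
time_s: 20.1
tool_pos: [0.4595, 0.2108, 0.1809]
tool_rot: [179.9, -0.1, 21.4]
force: [1.0, -1.3, 0.4]
grip_width: 0.0871
grasp_force: 0.0
```

Request:
{"method": "arm_command", "body": {"series": [[[22,-42,0],0],[[44,-84,0],0],[[66,-126,0],0],[[88,-165,0],0],[[104,-190,0],0]]}}

```text
time_s: 20.6
tool_pos: [0.4857, 0.4276, 0.18]
tool_rot: [-179.9, 0.0, 21.6]
force: [-0.3, 0.9, 0.2]
grip_width: 0.0872
grasp_force: 0.0
```

Request:
{"method": "arm_command", "body": {"series": [[[0,0,0],0],[[0,0,10],0],[[0,0,30],0],[[0,0,50],0],[[0,0,60],0]]}}

```text
time_s: 21.1
tool_pos: [0.487, 0.4206, 0.1178]
tool_rot: [179.8, 0.1, 21.3]
force: [-0.1, 0.1, 0.4]
grip_width: 0.087
grasp_force: 0.0
```

Request:
{"method": "arm_command", "body": {"series": [[[0,0,0],0],[[0,0,0],0],[[0,0,0],0],[[0,0,0],0],[[0,0,0],0]]}}

```text
time_s: 21.6
tool_pos: [0.487, 0.4243, 0.1207]
tool_rot: [-180.0, -0.1, 21.4]
force: [-0.1, -0.4, -0.4]
grip_width: 0.0869
grasp_force: 0.0
```

```bash
python3 - <<'E'
from h import *
rel(.4865,.4245,.016); look('w8',['red','green'],.1)
E
```

```text
t21.60 pos [0.487  0.4243 0.1207] rot [-1.7999e+02 -6.0000e-02  2.1420e+01] shift mm [ -0.4  -0.3 104.7] F [-0.1 -0.4 -0.4] w0.0869 g0.0
red [253. 203.] 1072 z0.037 c (0.4853 0.4251) d38
```

Request:
{"method": "arm_command", "body": {"series": [[[-1,-1,15],0],[[-1,-1,40],0],[[-1,-1,65],0],[[-1,-1,90],0],[[-1,-1,104],0]]}}

```text
time_s: 22.15
tool_pos: [0.484, 0.4233, 0.0127]
tool_rot: [179.9, 0.2, 21.4]
force: [0.6, -0.1, 0.2]
grip_width: 0.0874
grasp_force: 0.0
```

Request:
{"method": "arm_command", "body": {"series": [[[0,0,0],0],[[0,0,0],0],[[0,0,0],0],[[0,0,0],0],[[0,0,0],0]]}}

```text
time_s: 22.65
tool_pos: [0.4859, 0.4249, 0.017]
tool_rot: [-180.0, -0.1, 21.4]
force: [0.1, -0.6, 0.0]
grip_width: 0.0869
grasp_force: 0.0
```

Request:
{"method": "arm_command", "body": {"series": [[[0,0,0],0],[[0,0,0],0],[[0,0,0],0],[[0,0,0],0],[[0,0,0],0]], "grip": 1, "grip_force": 15}}

```text
time_s: 23.15
tool_pos: [0.4854, 0.4245, 0.0159]
tool_rot: [180.0, 0.0, 21.4]
force: [-0.9, -0.2, -0.3]
grip_width: 0.0545
grasp_force: 0.0
```

Request:
{"method": "arm_command", "body": {"series": [[[0,0,0],0],[[0,0,0],0],[[0,0,0],0],[[0,0,0],0],[[0,0,0],0]]}}

```text
time_s: 23.65
tool_pos: [0.4854, 0.4247, 0.016]
tool_rot: [-180.0, -0.0, 21.4]
force: [0.2, 1.1, 0.3]
grip_width: 0.0379
grasp_force: 15.0
```

Request:
{"method": "arm_command", "body": {"series": [[[0,0,-10],0],[[0,0,-30],0],[[0,0,-65],0],[[0,0,-100],0],[[0,0,-120],0]]}}

```text
time_s: 24.15
tool_pos: [0.486, 0.4256, 0.1397]
tool_rot: [-179.9, -0.2, 21.4]
force: [-0.5, 0.2, -1.9]
grip_width: 0.0378
grasp_force: 15.0
```

```bash
python3 - <<'E'
from h import *
rel(.655,-.083,.14)
E
```

```text
t24.15 pos [0.486  0.4256 0.1397] rot [-179.94   -0.2    21.43] shift mm [-2.850e+01  5.352e+02 -3.000e-01] F [-0.5  0.2 -1.9] w0.0378 g15.0
```

Request:
{"method": "arm_command", "body": {"series": [[[-4,25,0],0],[[-11,65,0],0],[[-18,108,0],0],[[-25,152,0],0],[[-32,196,0],0]]}}

```text
time_s: 24.65
tool_pos: [0.5273, 0.2287, 0.1365]
tool_rot: [180.0, -0.0, 21.4]
force: [0.5, -0.4, -0.6]
grip_width: 0.0376
grasp_force: 15.0
```

Request:
{"method": "arm_command", "body": {"series": [[[-7,44,0],0],[[-14,88,0],0],[[-21,132,0],0],[[-28,176,0],0],[[-35,220,0],0]]}}

```text
time_s: 25.15
tool_pos: [0.575, 0.0109, 0.1368]
tool_rot: [179.9, -0.0, 21.4]
force: [0.6, 0.4, -1.0]
grip_width: 0.0381
grasp_force: 15.0
```

Request:
{"method": "arm_command", "body": {"series": [[[-7,40,0],0],[[-13,75,0],0],[[-18,104,0],0],[[-21,117,0],0],[[-21,119,0],0]]}}

```text
time_s: 25.65
tool_pos: [0.5987, -0.1076, 0.1361]
tool_rot: [180.0, 0.0, 21.2]
force: [0.6, 0.5, -1.5]
grip_width: 0.038
grasp_force: 15.0
```

Request:
{"method": "arm_command", "body": {"series": [[[0,0,10],0],[[0,0,20],0],[[0,0,20],0],[[0,0,20],0],[[0,0,20],0]]}}

```text
time_s: 26.15
tool_pos: [0.5991, -0.1048, 0.1162]
tool_rot: [180.0, -0.0, 21.5]
force: [0.6, 0.6, -0.6]
grip_width: 0.0385
grasp_force: 15.0
```

```bash
python3 - <<'E'
from h import *
rel(.655,-.083,.026); look('w9',['blue'],.1)
o=env.get_obs(); p,d=viewer.read_camera('wrist'); X=world(p,d,'wrist',o)
m=(X[...,2]>.028)&(X[...,2]<.037)&(np.hypot(X[...,0]-.655,X[...,1]+.083)<.02); print('tip',m.sum(),X[m].mean(0))
H,S,V=cv2.split(cv2.cvtColor(p,cv2.COLOR_BGR2HSV)); m=((H<8)|(H>172))&(S>130)&(X[...,2]>.12)&(X[...,2]<.16); print('held',cv2.minEnclosingCircle(X[m][:,:2].astype(np.float32)),X[m][:,2].mean())
E
```

```text
t26.15 pos [ 0.5991 -0.1048  0.1162] rot [ 1.7999e+02 -2.0000e-02  2.1490e+01] shift mm [60.   0.2 90.2] F [ 0.6  0.6 -0.6] w0.0385 g15.0
blue [253. 119.] 2973 z0.011 c (0.6548 -0.0822) d50
blue [414. 215.] 1339 z0.010 c (0.6174 -0.2450) d83
tip 96 [ 0.65481352 -0.08220009  0.0317652 ]
held ((0.599346935749054, -0.10520673543214798), 0.01937122829258442) 0.13634911138257025
```

View pics/w9.png

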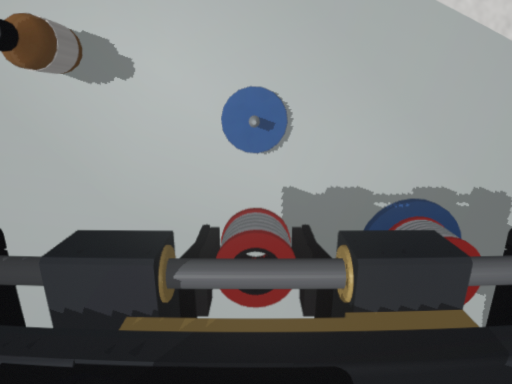

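The small stand is at (254,119) with its spindle tip at (254,121), and the spool is held upright at (256,272).

Request:
{"method": "arm_command", "body": {"series": [[[15,0,0],0],[[35,0,0],0],[[52,-1,0],0],[[60,-1,0],0],[[60,-1,0],0]]}}

```text
time_s: 26.75
tool_pos: [0.655, -0.0818, 0.1161]
tool_rot: [-180.0, -0.0, 21.5]
force: [-1.0, 0.1, -2.0]
grip_width: 0.038
grasp_force: 15.0
```

Request:
{"method": "arm_command", "body": {"series": [[[0,0,5],0],[[0,0,20],0],[[0,0,38],0],[[0,0,52],0],[[0,0,58],0]]}}

```text
time_s: 27.25
tool_pos: [0.6524, -0.0831, 0.0549]
tool_rot: [-179.9, 0.2, 21.4]
force: [-0.2, -0.6, -2.0]
grip_width: 0.0378
grasp_force: 15.0
```

Request:
{"method": "arm_command", "body": {"series": [[[0,0,0],0],[[0,0,0],0],[[0,0,0],0],[[0,0,0],0],[[0,0,0],0]]}}

```text
time_s: 27.75
tool_pos: [0.6547, -0.0828, 0.0586]
tool_rot: [180.0, -0.0, 21.4]
force: [-0.7, 0.1, -1.5]
grip_width: 0.0378
grasp_force: 15.0
```

Request:
{"method": "arm_command", "body": {"series": [[[0,0,6],0],[[0,0,13],0],[[0,0,20],0],[[0,0,26],0],[[0,0,30],0]]}}

```text
time_s: 28.25
tool_pos: [0.6538, -0.0827, 0.0269]
tool_rot: [-180.0, 0.1, 21.4]
force: [0.1, -0.5, -2.8]
grip_width: 0.0382
grasp_force: 15.0
```

Request:
{"method": "arm_command", "body": {"series": [[[0,0,0],0],[[0,0,0],0],[[0,0,1],0],[[0,0,1],0],[[0,0,1],0]]}}

```text
time_s: 28.75
tool_pos: [0.6545, -0.0828, 0.0272]
tool_rot: [180.0, -0.0, 21.4]
force: [1.4, 0.1, -1.4]
grip_width: 0.0383
grasp_force: 15.0
```

Request:
{"method": "arm_command", "body": {"series": [[[0,0,0.5],0],[[0,0,0.5],0],[[0,0,1],0],[[0,0,1],0],[[0,0,1],0]]}}

```text
time_s: 29.25
tool_pos: [0.6544, -0.0828, 0.026]
tool_rot: [180.0, 0.0, 21.4]
force: [0.2, -0.1, -1.0]
grip_width: 0.0382
grasp_force: 15.0
```

Request:
{"method": "arm_command", "body": {"series": [[[0,0,0],0],[[0,0,0.5],0],[[0,0,0.5],0],[[0,0,1],0],[[0,0,1],0]]}}

```text
time_s: 29.75
tool_pos: [0.6544, -0.0828, 0.0259]
tool_rot: [180.0, 0.0, 21.4]
force: [-2.4, -0.2, 5.2]
grip_width: 0.0382
grasp_force: 15.0
```

Seated. Release, rise and check.

Request:
{"method": "arm_command", "body": {"series": [[[0,0,0],0],[[0,0,0],0],[[0,0,0],0],[[0,0,0],0],[[0,0,0],0]], "grip": -1}}

```text
time_s: 30.25
tool_pos: [0.6544, -0.0828, 0.0249]
tool_rot: [-180.0, 0.0, 21.4]
force: [0.7, -0.5, -0.2]
grip_width: 0.0702
grasp_force: 0.0
```

Request:
{"method": "arm_command", "body": {"series": [[[0,0,0],0],[[0,0,-10],0],[[0,0,-30],0],[[0,0,-65],0],[[0,0,-105],0]]}}

```text
time_s: 30.75
tool_pos: [0.6536, -0.0827, 0.1307]
tool_rot: [-179.9, 0.1, 21.4]
force: [0.2, 0.6, 0.6]
grip_width: 0.0869
grasp_force: 0.0
```

Request:
{"method": "arm_command", "body": {"series": [[[0,0,-40],0],[[0,0,-70],0],[[0,0,-90],0],[[0,0,-90],0],[[0,0,-90],0]]}}

```text
time_s: 31.25
tool_pos: [0.6544, -0.0827, 0.2204]
tool_rot: [180.0, -0.0, 21.4]
force: [-0.7, 0.3, -0.0]
grip_width: 0.087
grasp_force: 0.0
```

```bash
python3 - <<'E'
from h import *
rel(.655,-.083,.026); look('w10',['red','blue'],.1)
p,d=viewer.read_camera('side'); cv2.imwrite('pics/s10.png',p); blobs(p,world(p,d,'side'),['red','green','yellow','amber'])
a=cv2.imread('pics/w10.png'); cv2.imwrite('pics/f10.png',cv2.resize(np.hstack([a,p]),(800,300)))
E
```

```text
t31.25 pos [ 0.6544 -0.0827  0.2204] rot [ 1.7996e+02 -3.0000e-02  2.1430e+01] shift mm [  0.5   0.5 194.4] F [-0.7  0.3 -0. ] w0.0870 g0.0
red [255. 176.] 629 z0.047 c (0.6545 -0.0832) d38
blue [250. 156.] 264 z0.011 c (0.6573 -0.0797) d48
blue [382. 233.] 471 z0.010 c (0.6306 -0.2546) d69
red [290. 202.] 45 z0.050 c (0.6506 -0.0853) d38
red [294. 235.] 227 z0.062 c (0.6031 -0.2540) d66
red [229. 252.] 144 z0.055 c (0.4058 -0.2620) d53
green [202. 164.] 25 z0.040 c (0.4217 0.2636) d37
green [285. 281.] 301 z0.051 c (0.5217 -0.4079) d67
yellow [251. 157.] 62 z0.031 c (0.6201 0.2782) d41
yellow [372. 217.] 133 z0.024 c (0.8889 -0.1973) d100
amber [274. 177.] 48 z0.061 c (0.6470 0.0743) d26
```

View pics/f10.png

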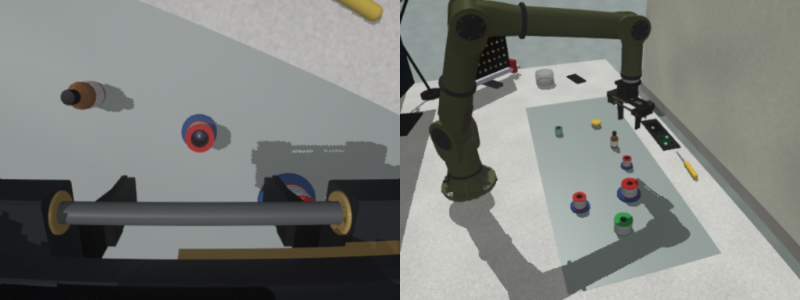

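All three red spools sit on their stands (wrist half: small one at (200,133); side half: (627,161), (628,188), (580,202)), and the other items have not moved.

```bash
python3 -c "
from cell import env
print(env.sign_off())"
```

```text
the job is handed in; nothing more can be done
None
```

All three red spools were lowered onto their matching stands and sit flat with the spindle through the hole; the green spools, flux bottle and tin were left where they were, and the job was handed in at about 31 s.

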